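Shut and latch the packed cup case

ROBOT

A 6-joint arm with a two-finger parallel gripper is mounted at the origin on the work surface. World frame = base frame: x ahead of the robot, y to its left, z up, the work surface at z = 0. Lengths are in mm, angles in rad, forces in N, time in s.
With the tool pointing down it reaches from about 325 to 775 mm from the base axis. Payload 5.5 kg.
Tool frame: the origin (TCP) lies at the very end of the fingers, on their centre line; the grasp point (between the pads) lies ctrl.tcp_to_grasp behind it (ctrl.tcp_to_grasp is the distance from the TCP to the grasp point, in mm); z points along the fingers, y is the direction in which the jaws open and shut (so a half turn about z gives the same grasp; the last joint's range is limited). The gripper opens to 85 mm and grips with 20 to 120 N. Pads are 22 mm wide; open, the fingers measure 114 mm over their backs; the gripper's body (76 mm by 85 mm) begins 54 mm behind the grasp point. The pads swing forward as they close: fully open they stand 13 mm farther back than shut.
Start: joints at [-1.302, 0.091, 1.231, -0, 1.82, -0.057], TCP at [192.04, -568.451, 231.275] pointing down, gripper open.
Joint ranges: [-2.87, 2.87], [-0.86, 2.18], [0.17, 2.46], [-1.51, 4.65], [0.06, 2.69], [-2.65, 2.65]. Speed limits (rad/s): [2.57, 2.57, 3.01, 3.14, 3.14, 3.14].

INTERFACE

Orientations are given as a unit quaternion [w, x, y, z].
In Python, from workcell import telemetry, get_image, camera_params, ticket, trace, ctrl gives the robot as it stands.
- The arm moves only by the tool drive_tool, never from a script. Its argument "targets" is text: rows parted by semicolons, each of 6 numbers parted by spaces: the shift along the world's x, y, z in m, then the turn, a rotation vector about the world's x, y, z in degrees. In form: dx dy dz wx wy wz; .... A call has 1 to 20 rows; each row shifts and turns the pose as measured when the row begins; what a row does not reach is not made up. A row lasts 1/10 s, in which the tool goes at most 50 mm and 8.59 degrees, less where a joint would pass 70% of its speed; a pose out of reach is approached as far as the arm can. A call is refused whole if a number of a shift passes 0.05 or a number of a turn 8.59, either way. A call with a gripper value outside its range is refused whole. "claw" is the opening, from 0 (shut) to 1 (fully open), set as the call begins (left out, the last holds). The fingers move at their own pace and stop on an object; the grip force is fixed at half the most. Time passes only in rows, so rows that do not move let the fingers close. It gives the time, the measured TCP pose, the force and the opening at its end, in the units of the state.
- telemetry.sense(): the state, without advancing time (a new reading comes with each control period).
- get_image(name): name is "scene" or "top" or "wrist"; returns the picture (480x640x3 uint8, blue, green, red); there is no depth.
- camera_params(name): a dict with "fovy" (degrees; the focal length in pixels is half the picture's height over the tangent of half this angle, whatever the lens; pixels are square), "cx", "cy" (the principal point, pixels), "xyz" and "attitude" of the camera in the world; the wrist camera has in their place "T_tool_cam" (4x4, takes a point from camera to tool coordinates, whose origin is the TCP and whose axes are the flange's). Camera axes: x right, y down, z forward; pixel columns grow to the right and rows downward; lengths in mm; the calibration is good to about 2 mm. A picture is of the moment at which its call begins: read the wrist's pose just before it. camera_params takes no time and is no camera call.
- ticket.sign_off(): hands the job in, once; it reports no verdict.
Trained networks look in the newest picture that a camera, given by its name, has taken for a name from the list of things; names that differ only in an ending like _2 or _b are one class to them, and where a whole thing is asked for, a point or a joint stands for the part that bears it (a point fixed in the world has none). Each returns a list of dicts, best first, with "conf" (0 to 1); they miss things now and then, are a little off and sometimes report something else, mostly with a low value. They report only what shows in the picture. A call takes as long as a camera call. They do not tell look-alikes from the thing itself.
- trace(camera, thing): "region" (480x640 bool, what is visible of it) and "extent" ([left, top, right, bottom] in pixels, round what is visible of it).
The state is a dict: "time_s": time; "q": joint angles; "qd": joint speeds; "joint_efforts": joint torques, N m; "ee_pos": TCP position; "orientation": TCP orientation; "ft_force": force on the tool from outside, world axes, zero at the start; "wrist_torque": the same for the moment, N m; "width": opening from 0.0 (shut) to 1.0 (fully open).
Only numpy, scipy, OpenCV 4.12 (cv2) and the standard library are available. Lean on these libraries where they do the work, as an engineer would, in place of code of your own. Each camera call takes 0.05 s, during which the arm holds its last target.

TASK

The set of six cups is packed in its wooden carrying case, ready for the customer. Lower the lid gently, without slamming it, until it is fully shut, then press the metal latch on its front down until it has snapped home. Leave the cups in their places and do not disturb the other things on the counter.

Things in the scene. Friction and masses are not known exactly. Their poses are not given: they have to be found in the camera images.
- case: Plywood carrying case with metal corners, 160 mm deep (x), 230 mm wide (y), 102 mm high when shut; does not slide. Origin: centre of its underside on the counter; z up; -x is the front (latch side, roughly towards the robot), +x the hinge side. The lower box is 72 mm high with 8 mm walls; cork dividers make six places, two rows of three.
- lid (a joint): Angle of the case's lid (rad): 0 fully shut, growing as it opens up and back, at most 1.65; starts at 1.0 to 1.4. The lid is a 160 x 230 x 30 mm shell with flat outer face, hinged along the box's rear upper edge. Friction hinges (0.65 N m, about 4 N at the front edge) hold it wherever it is left, so it must be pushed all the way down.
- lid_hinge (a point): Middle of the lid's hinge line, which runs along the case's y; in the case's frame at x = +80 mm, z = 72 mm. Does not move with the lid; its axes are those of the case.
- lid_edge (a point): Middle of the front edge of the lid's outer (upper) face; moves with the lid. 160 mm from the hinge along the lid and 30 mm above the hinge when shut. Axes: when shut those of the case; z is the outer face's normal.
- latch (a joint): Angle of the latch relative to the lid (rad): 0 home, flat along the case's front; with the lid shut, 1.57 sticks straight out to the front, 3.14 would stand straight up; at most 2.9, starts at 2.0 to 2.7. Light friction (1 N at its end) holds it where it is left. From 0.15 rad its hook is forced under a ridge: about 13 N inward on the pad, then it snaps to 0; only if the lid is shut.
- latch_pad (a point): Centre of the black thumb pad's outer face; moves with the latch: a metal plate 44 mm wide, 3 mm thick, 58 mm long in the middle of the lid's front, its last 24 mm covered by the 10 mm thick pad. Lid shut, its pivot (along y) is at x -87, z 88 mm of the case's frame. Home, the plate is 15.5 mm and the pad's face 25.5 mm before the case's front, the pad from z 54 down to 30 mm. x points inward.
- cup1: Cream painted cup, 56 mm across, 60 mm high, upright in the case. Origin: centre of its underside, 14 mm above the counter.
- cup2: Cup like cup1, in another place of the case.
- cup3: Cup like cup1, in another place of the case.
- cup4: Cup like cup1, in another place of the case.
- cup5: Cup like cup1, in another place of the case.
- cup6: Cup like cup1, in another place of the case.
- vase: Cream and ochre vase, 88 mm across, 150 mm high, standing on the counter beside the case; bystander. Origin: centre of its underside.
- bowl: Terracotta bowl, 124 mm across, 55 mm high; bystander. Origin: centre of its underside.
- tape: Roll of brown packing tape lying flat, 100 mm across, 48 mm high; bystander. Origin: centre of its underside.
- jar: Dark lidded jar with ochre lid, 82 mm across, 108 mm high; bystander. Origin: centre of its underside.
There are look-alikes about, which are no part of the job. What is shaped like the cup1 but orange or purple is not meant.

How it is judged (in metres and radians):
On the way, in this order (a step that is already met when the one before it is completed fails the run):
1. the lid is fully shut (within 0.03 rad) (value of joint lid below 0.03 rad), for 0.2 s.
2. the latch is snapped home (within 0.05 rad) (value of joint latch below 0.05 rad and value of joint lid below 0.03 rad), for 0.2 s.
At the end, for the whole second after the job is handed in: The lid is shut to within 0.03 rad and the latch home to within 0.05 rad, and all six cups stand upright in their places in the case (each within 15 mm of where it stood, tilted less than 0.25 rad) (all of step 2 and distance of each of cup1, cup2, cup3, cup4, cup5, cup6 from where it was at the start of the episode below 0.015 m and angle between each of cup1, cup2, cup3, cup4, cup5, cup6's own z axis and vertical below 0.25 rad); the robot touches nothing.
It fails at once if the lid is slammed: it turns faster than 2 rad/s in its last 0.4 rad (value of joint lid below 0.4 rad and velocity of joint lid below -2 rad/s).
It fails at once if the vase, bowl, tape or jar is shifted by more than 20 mm (distance of any of vase, bowl, tape, jar from where it was at the start of the episode above 0.02 m).
It also fails if it takes over 42 s, if anything falls off the work surface, if the arm or the gripper's body presses on something with over 40 N, if the wrist force passes 120 N, or if a joint passes its speed limit or range.

## Working session

There is one attempt and no reset: what is moved stays moved. The work goes in short steps, Python scripts to look and compute and a tool call to move; the robot and the scene stay as the last step left them, time stands still between calls to the robot, and variables do not carry over. Pictures are saved under pics/ and viewed, and the job is handed in when it is done.

Besides the shell and the picture viewer there is one more tool, called after "Request:" as name(argument=value, ...) on one line, values as JSON. drive_tool: Moves the arm, as the interface text tells. Its arguments: {"type":"object","properties":{"targets":{"type":"string"},"claw":{"type":"number"}},"required":["targets"]}

```bash
mkdir -p pics; ls
python3 - <<'E'
from workcell import telemetry, get_image, camera_params, ctrl
import cv2
print(telemetry.sense()); print(ctrl.tcp_to_grasp)
for n in("scene","top"):
    print(camera_params(n)); cv2.imwrite(f"pics/{n}0.png",get_image(n))
print(camera_params("wrist"))
E
```

```text
pics
{'time_s': 0.0, 'q': array([-1.30176016e+00,  9.18670022e-02,  1.23189298e+00,  5.04135711e-06,
        1.81980144e+00, -5.66812098e-02]), 'qd': array([-0.00062791, -0.00058174,  0.00067347,  0.00030139, -0.00215586,
        0.00056645]), 'joint_efforts': array([-1.33717904e-04, -4.58732522e+01, -4.18021667e+01, -8.21687354e-05,
        1.16771218e-02, -2.47567066e-06]), 'ee_pos': array([ 191.92787671, -568.17430046,  230.14198767]), 'orientation': array([-9.79102503e-04,  9.86767230e-01,  1.62140260e-01, -1.01893685e-04]), 'ft_force': array([ 0.18222272,  0.76678451, -0.04528405]), 'wrist_torque': array([ 0.03156196,  0.02624455, -0.01980568]), 'width': 1.0027411516365292}
18.700000000000003
{'fovy': 46.95190742475427, 'cx': 329.0471591879852, 'cy': 244.22987630960364, 'xyz': array([241.54390042, 928.97599808, 975.64962645]), 'attitude': array([ 0.07356527, -0.14748587,  0.9017331 , -0.3996417 ])}
{'fovy': 56.198455861314365, 'cx': 321.10829850798854, 'cy': 243.19485161505278, 'xyz': array([4.85302550e+02, 5.38610495e-01, 1.12871321e+03]), 'attitude': array([ 0.02152795, -0.70340378,  0.70960336, -0.03496767])}
{'fovy': 58.98809126916367, 'cx': 317.7549709590484, 'cy': 236.8446620741013, 'T_tool_cam': array([[ 1.38310211e-04, -9.45088672e-01, -3.26813989e-01,
         8.43587540e+01],
       [ 9.99999830e-01, -5.42671804e-05,  5.80138829e-04,
         1.39292040e+00],
       [-5.66017909e-04, -3.26814014e-01,  9.45088504e-01,
        -1.42353150e+02],
       [ 0.00000000e+00,  0.00000000e+00,  0.00000000e+00,
         1.00000000e+00]])}
```

View pics/scene0.png

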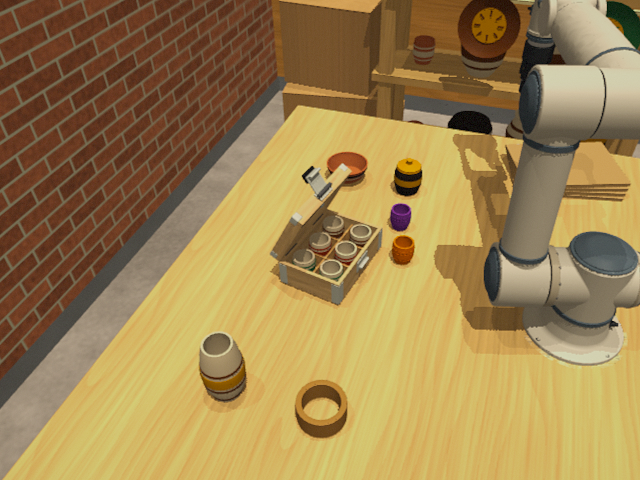

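View pics/top0.png

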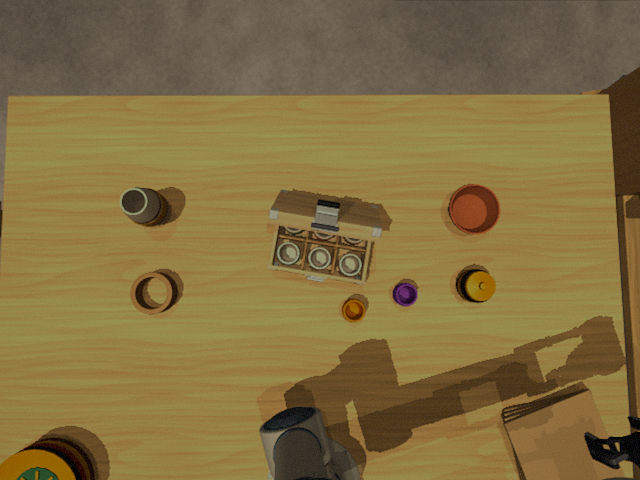

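Top view: open case around (325,240) px, hinge side up. The vase is at (143,206), tape (154,293), bowl (474,209) and jar (478,286). The orange (353,310) and purple (405,294) look-alikes stand in front of the case. I'll enlarge the case.

Run:
```python
import cv2
a=cv2.imread("pics/top0.png")[180:330,250:450]; cv2.imwrite("pics/topc.png",cv2.resize(a,None,fx=4,fy=4,interpolation=cv2.INTER_CUBIC))
a=cv2.imread("pics/scene0.png")[155:305,260:460]; cv2.imwrite("pics/scenec.png",cv2.resize(a,None,fx=4,fy=4,interpolation=cv2.INTER_CUBIC))
```

```text
(no output)
```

View pics/topc.png

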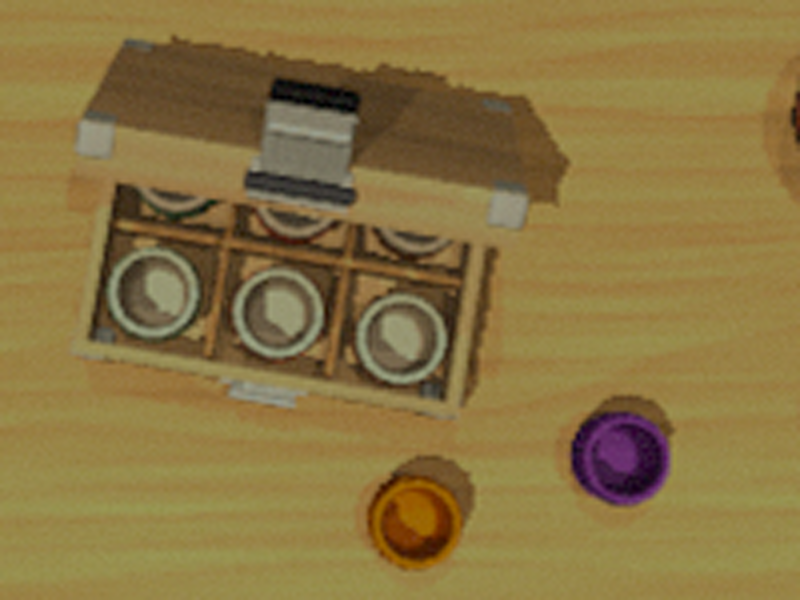

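View pics/scenec.png

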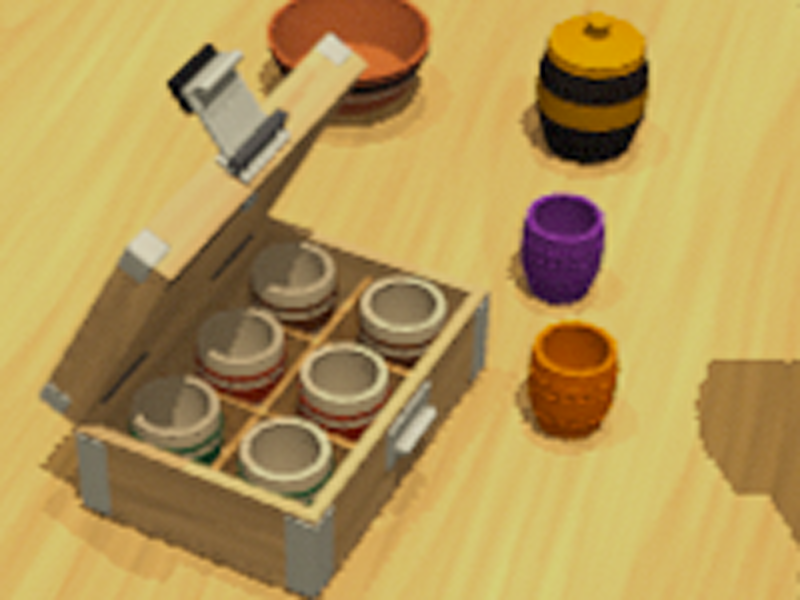

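```bash
cat > m.py <<'E'
import numpy as np, cv2
from scipy.spatial.transform import Rotation as R
from scipy.optimize import least_squares
from workcell import camera_params
def proj(n,P):
    c=camera_params(n); q=c["attitude"]; Rm=R.from_quat([q[1],q[2],q[3],q[0]]).as_matrix()
    p=(np.atleast_2d(P)-c["xyz"])@Rm; f=240/np.tan(np.radians(c["fovy"]/2))
    return np.c_[f*p[:,0]/p[:,2]+c["cx"],f*p[:,1]/p[:,2]+c["cy"]]
def lidpt(th,p): # p rel. hinge, lid frame (x,y,z)
    p=np.atleast_2d(p).astype(float); return np.c_[p[:,0]*np.cos(th)+p[:,2]*np.sin(th)+80,p[:,1],-p[:,0]*np.sin(th)+p[:,2]*np.cos(th)+72]
def latpt(th,a,p): # p rel pivot at latch home
    p=np.atleast_2d(p).astype(float)
    # a=1.57 takes (0,-1)->(-1,0)
    x=p[:,0]*np.cos(a)+p[:,2]*np.sin(a); z=-p[:,0]*np.sin(a)+p[:,2]*np.cos(a)
    return lidpt(th,np.c_[x-167,p[:,1],z+16])
def W(v,p):
    c,s=np.cos(v[2]),np.sin(v[2]); return np.c_[v[0]+c*p[:,0]-s*p[:,1],v[1]+s*p[:,0]+c*p[:,1],p[:,2]]
E
cat > fit.py <<'E'
from m import *
C=lambda *p:np.array(p,float)
def pts(v):
    th,a=v[3],v[4]
    return [("top",W(v,C([-80,115,72],[-80,-115,72])),[(75,352),(460,415)]),
     ("top",W(v,lidpt(th,C([-160,115,30],[-160,-115,30],[-160,115,0],[-160,-115,0]))),[(82,115),(530,185),(78,157),(523,228)]),
     ("scene",W(v,C([-80,115,72],[-80,-115,72],[80,115,72],[-80,115,0])),[(320,518),(490,295),(80,430),(312,597)]),
     ("scene",W(v,lidpt(th,C([-160,-115,30],[-160,-115,0]))),[(330,35),(367,63)]),
     ("top",W(v,latpt(th,a,C([0,0,-58]))),[(316,90)]),
     ("scene",W(v,latpt(th,a,C([-8,22,-58]))),[(178,95)])]
off={"top":(250,180),"scene":(260,155)}
def res(v):
    r=[]
    for n,P,u in pts(v): r.append((proj(n,P)-(np.array(u)/4.+off[n])).ravel())
    return np.concatenate(r)
s=least_squares(res,[520,0,-.15,1.2,2.3],x_scale=[10,10,.1,.1,.1],loss="soft_l1")
print(s.x.round(3)); 
for n,P,u in pts(s.x): print(n,(proj(n,P)-(np.array(u)/4.+off[n])).round(1).tolist())
v=s.x;np.save("v.npy",v)
print("edge",W(v,lidpt(v[3],[-160,0,30])),"pad",W(v,latpt(v[3],v[4],[-18.5,0,-46])),"piv",W(v,latpt(v[3],0,[0,0,0])))
ims={n:cv2.resize(cv2.imread(f"pics/{n}0.png")[off[n][1]:off[n][1]+150,off[n][0]:off[n][0]+200],None,fx=4,fy=4) for n in off}
B=lambda x0,x1,y,z0,z1:[C([a,b,c]) for a in(x0,x1) for b in(-y,y) for c in(z0,z1)]
box=W(v,np.array(B(-80,80,115,0,72))); lid=W(v,lidpt(v[3],B(-160,0,115,0,30))); pl=W(v,latpt(v[3],v[4],B(-8.5,-18.5,22,-58,-34)))
for n in off:
    for b,col in((box,(0,255,0)),(lid,(0,0,255)),(pl,(255,0,0))):
        q=((proj(n,b)-off[n])*4).astype(int)
        for i in range(8):
            for k in(1,2,4):
                if not i&k: cv2.line(ims[n],tuple(map(int,q[i])),tuple(map(int,q[i|k])),col,1)
    cv2.imwrite(f"pics/ov_{n}.png",ims[n])
E
python3 fit.py
python3 - <<'E'
import sys; sys.path.insert(0,'.')
from m import *
from workcell import trace
# bystanders rough
for n in("vase","bowl","tape","jar","cup1"):
    for d in trace("top",n)[:9]:
        print(n,d["conf"],d["extent"])
E
```

```text
[ 5.72669e+02 -2.21880e+01 -1.72000e-01  1.11300e+00  2.79700e+00]
top [[-0.6, -0.4], [-0.1, -0.3]]
top [[-0.2, -0.1], [0.2, 1.0], [-0.9, 3.3], [-1.0, 3.9]]
scene [[-0.4, -0.7], [-0.2, -3.0], [-0.1, -1.6], [1.7, 0.9]]
scene [[-0.8, -2.0], [-0.2, -1.5]]
top [[0.3, 0.0]]
scene [[-3.5, -3.8]]
edge [[608.2752865  -28.36866046 228.76798721]] pad [[637.45363257 -33.43379985 249.08146267]] piv [[592.85368188 -25.69158696 228.85394334]]
vase 0.79 [120.9, 191.3, 168.0, 225.4]
bowl 0.66 [449.3, 183.5, 502.4, 235.9]
tape 0.73 [314.3, 200.3, 337.7, 231.7]
tape 0.66 [131.2, 271.6, 176.3, 314.0]
jar 0.73 [454.6, 269.3, 492.9, 303.8]
cup1 0.82 [394.9, 283.1, 417.5, 303.8]
cup1 0.69 [315.8, 232.4, 333.2, 240.5]
cup1 0.68 [275.1, 240.2, 300.4, 266.3]
cup1 0.66 [343.2, 238.3, 363.8, 245.3]
cup1 0.65 [306.9, 244.9, 332.8, 272.6]
cup1 0.61 [341.6, 251.7, 363.2, 277.2]
cup1 0.58 [344.0, 299.2, 367.8, 324.4]
cup1 0.46 [284.5, 226.1, 301.8, 234.5]Traceback (most recent call last):
  File "fit.py", line 23, in <module>
    box=W(v,np.array(B(-80,80,115,0,72))); lid=W(v,lidpt(v[3],B(-160,0,115,0,30))); pl=W(v,latpt(v[3],v[4],B(-8.5,-18.5,22,-58,-34)))
  File "m.py", line 17, in W
    c,s=np.cos(v[2]),np.sin(v[2]); return np.c_[v[0]+c*p[:,0]-s*p[:,1],v[1]+s*p[:,0]+c*p[:,1],p[:,2]]
                                                                ~^^^^^
IndexError: index 1 is out of bounds for axis 1 with size 1
```

```bash
sed -i 's/C(\[a,b,c\]) for/[a,b,c] for/' fit.py; python3 fit.py|head -1; python3 -c "
import cv2,numpy as np
cv2.imwrite('pics/ovb.png',np.vstack([cv2.imread('pics/ov_top.png')[:430],]));"
```

```text
[ 5.72669e+02 -2.21880e+01 -1.72000e-01  1.11300e+00  2.79700e+00]
```

View pics/ovb.png

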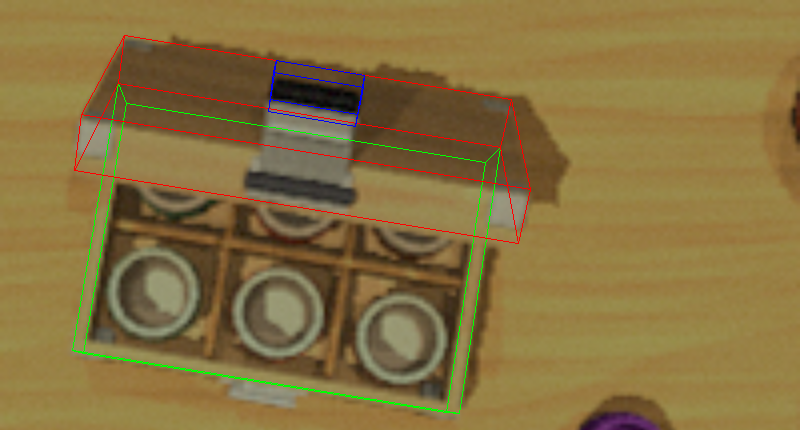

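View pics/ov_scene.png

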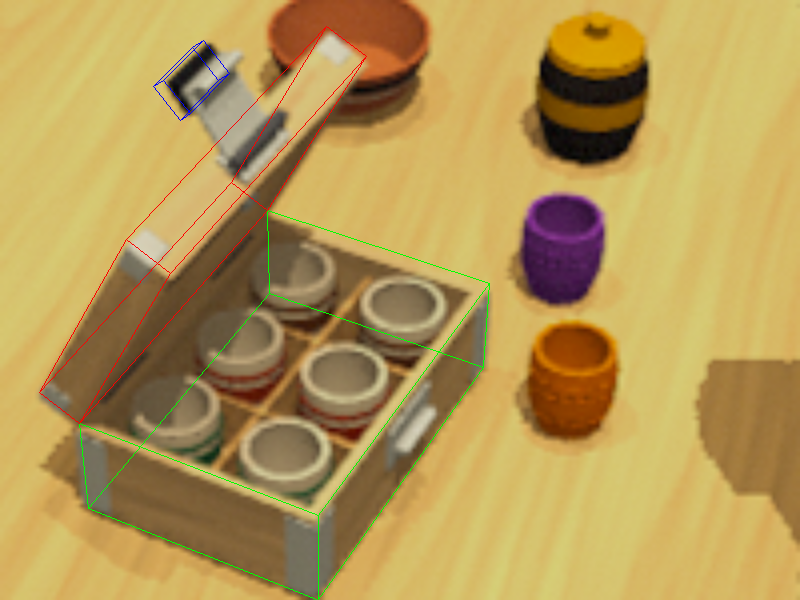

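Run:
```python
from m import *
v=np.load("v.npy")
for th in (1.3,1.113,.9,.7,.5,.4,.3,.2,.1,0): print(th,W(v,lidpt(th,[-115,-75,30])).round(0)[0], "latch tip",W(v,latpt(th,2.7,[-18,0,-58])).round(0)[0])
print("caseaxes",np.cos(v[2]),np.sin(v[2]))
for a in (2.8,2.5,2.2,1.9,1.57,1.2,.9,.6,.3,0): print(a,"padface c",W(v,latpt(0,a,[-18.5,0,-46])).round(0)[0],"tip",W(v,latpt(0,a,[-18.5,0,-58])).round(0)[0])
print("pad home press",W(v,np.array([[-105.5,0,42.]])))
# orange & purple by top pixel at rim height 60
c=camera_params("top");q=c["attitude"];Rm=R.from_quat([q[1],q[2],q[3],q[0]]).as_matrix();f=240/np.tan(np.radians(c["fovy"]/2))
for nm,u,z in(("orange",(354,310),60),("purple",(405,294),60),("bowl",(474,209),55),("jar",(481,286),108),("vase",(139,203),150)):
    d=Rm@np.array([(u[0]-c["cx"])/f,(u[1]-c["cy"])/f,1]); print(nm,(c["xyz"]+d*(z-c["xyz"][2])/d[2]).round(0))
```

```text
1.3 [ 637. -109.  191.] latch tip [678. -40. 261.]
1.113 [ 615. -106.  188.] latch tip [642. -34. 263.]
0.9 [ 591. -102.  181.] latch tip [603. -27. 257.]
0.7 [571. -98. 169.] latch tip [568. -21. 243.]
0.5 [553. -95. 153.] latch tip [536. -16. 223.]
0.4 [546. -94. 144.] latch tip [521. -13. 210.]
0.3 [539. -92. 135.] latch tip [508. -11. 197.]
0.2 [533. -92. 124.] latch tip [497.  -9. 181.]
0.1 [529. -91. 113.] latch tip [487.  -7. 165.]
0 [525. -90. 102.] latch tip [479.  -6. 148.]
caseaxes 0.985265034986851 -0.17103453111099864
2.8 padface c [489.  -8. 138.] tip [485.  -7. 149.]
2.5 padface c [474.  -5. 136.] tip [467.  -4. 146.]
2.2 padface c [461.  -3. 130.] tip [451.  -1. 137.]
1.9 padface c [450.  -1. 120.] tip [439.   1. 124.]
1.57 padface c [442.   1. 106.] tip [430.   3. 106.]
1.2 padface c [438.   1.  89.] tip [427.   3.  84.]
0.9 padface c [440.   1.  74.] tip [431.   2.  66.]
0.6 padface c [446.  -0.  60.] tip [440.   1.  51.]
0.3 padface c [456.  -2.  50.] tip [453.  -1.  38.]
0 padface c [469.  -4.  42.] tip [469.  -4.  30.]
pad home press [[468.72345425  -4.14352169  42.        ]]
orange [412. -96.  60.]
purple [ 448. -218.   60.]
bowl [ 651. -392.   55.]
jar [ 466. -382.  108.]
vase [655. 378. 150.]
```

Request:
drive_tool(targets="0.01 0.01 0.03 0 0 -1.8;0.03 0.03 0.02 0 0 -1.8;0.03 0.03 0.02 0 0 -1.8;0.03 0.03 0 0 0 -1.8;0.03 0.03 0 0 0 -1.8;0.03 0.03 0 0 0 -1.8;0.03 0.03 0 0 0 -1.8;0.03 0.03 0 0 0 -1.8;0.03 0.03 0 0 0 -1.8;0.03 0.03 0 0 0 -1.8;0.03 0.03 0 0 0 -1.8;0.03 0.03 0 0 0 -1.8;0.03 0.03 0 0 0 -1.8;0.03 0.03 0 0 0 -1.8;0.03 0.03 0 0 0 -1.8;0.03 0.03 0 0 0 -1.5;0.02 0 0 0 0 0;0 0 0 0 0 0", claw=0)

```text
time_s: 2.15
ee_pos: [685.7, -84.7, 300.0]
orientation: [-0.001, 0.995, -0.098, 0.001]
ft_force: [-0.1, -0.6, 0.2]
width: 0.001
```

Request:
drive_tool(targets="0 -0.014 -0.02 0 0 1.4;-0.005 -0.014 -0.03 0 0 0;0 0 -0.03 0 0 0;0 0 -0.02 0 0 0;0 0 -0.005 0 0 0;0 0 0 0 0 0")

```text
time_s: 2.75
ee_pos: [677.2, -115.2, 193.7]
orientation: [-0.0, 0.996, -0.086, 0.002]
ft_force: [0.4, -0.2, 0.2]
width: -0.002
```

Run:
```python
from workcell import get_image
import cv2
s=get_image("scene")[100:330,220:480]; t=get_image("top")[140:370,220:480]
cv2.imwrite("pics/a1.png",cv2.resize(cv2.hconcat([s,t]),None,fx=1.53,fy=1.53))
```

```text
(no output)
```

View pics/a1.png

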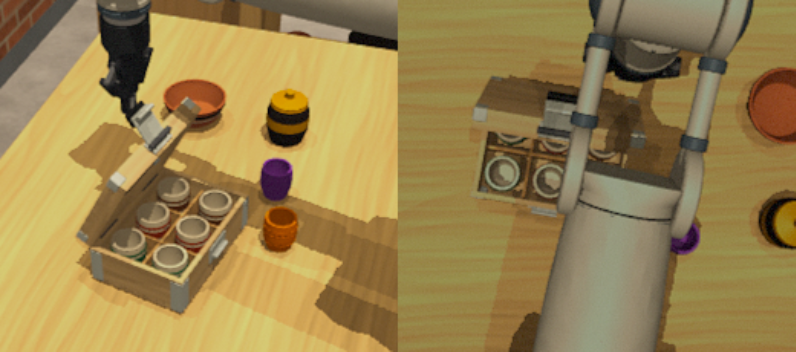

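Request:
drive_tool(targets="-0.015 0.002 0 0 0 0;-0.015 0.002 0 0 0 0;-0.01 0.002 -0.002 0 0 0;-0.01 0.002 -0.002 0 0 0;-0.01 0.002 -0.003 0 0 0;-0.01 0.002 -0.003 0 0 0;-0.01 0.002 -0.004 0 0 0")

```text
time_s: 3.55
ee_pos: [601.9, -102.0, 197.3]
orientation: [0.002, 0.996, -0.085, 0.017]
ft_force: [4.3, -0.7, -0.5]
width: -0.0
```

Request:
drive_tool(targets="0 0 0 0 0 0;0 0 -0.01 0 0 0")

```text
time_s: 3.75
ee_pos: [603.1, -102.1, 192.9]
orientation: [0.002, 0.996, -0.085, 0.022]
ft_force: [2.7, 0.1, 9.4]
width: -0.0
```

Run:
```python
from workcell import telemetry
s=telemetry.sense(); print(s["ee_pos"],s["orientation"],s["q"],s["ft_force"])
```

```text
[ 603.06901882 -102.09509019  192.93437978] [ 0.00215505  0.99610788 -0.08532873  0.02198745] [-0.22433308  0.07739027  1.3134705   0.00183546  1.70657985  1.51765891] [2.72036509 0.06170351 9.37068546]
```

Request:
drive_tool(targets="-0.008 0.001 -0.007 0 1 0;-0.008 0.001 -0.007 0 1 0;-0.008 0.001 -0.008 0 1 0;-0.008 0.001 -0.008 0 0.5 0;-0.007 0.001 -0.009 0 0.5 0")

```text
time_s: 4.25
ee_pos: [566.2, -96.7, 159.3]
orientation: [0.005, 0.996, -0.085, -0.009]
ft_force: [-0.5, -0.3, 4.6]
width: 0.003
```

Request:
drive_tool(targets="-0.004 0.001 -0.006 0 -0.5 0;-0.004 0.001 -0.006 0 0 0;-0.003 0.001 -0.006 0 0 0;-0.003 0.001 -0.006 0 0 0;-0.003 0.001 -0.006 0 0 0")

```text
time_s: 4.75
ee_pos: [547.4, -91.9, 127.4]
orientation: [0.006, 0.996, -0.085, -0.005]
ft_force: [-1.1, -0.9, 3.4]
width: -0.0
```

Request:
drive_tool(targets="-0.002 0 -0.005 0 0 0;-0.002 0 -0.005 0 0 0;-0.001 0 -0.005 0 0 0;-0.001 0 -0.004 0 0 0;0 0 -0.004 0 0 0")

```text
time_s: 5.25
ee_pos: [539.7, -90.9, 101.8]
orientation: [0.005, 0.996, -0.085, -0.007]
ft_force: [-12.9, 3.4, 28.1]
width: -0.002
```

Request:
drive_tool(targets="0 0 -0.002 0 0 0;0 0 -0.001 0 0 0;0 0 0 0 0 0;0 0 0 0 0 0")

```text
time_s: 5.65
ee_pos: [540.2, -91.0, 102.1]
orientation: [0.005, 0.996, -0.085, -0.005]
ft_force: [-1.1, 0.4, 1.9]
width: -0.004
```

Run:
```python
from workcell import get_image
import cv2
s=get_image("scene")[130:330,240:460]; cv2.imwrite("pics/a2.png",cv2.resize(s,None,fx=3,fy=3))
```

```text
(no output)
```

View pics/a2.png

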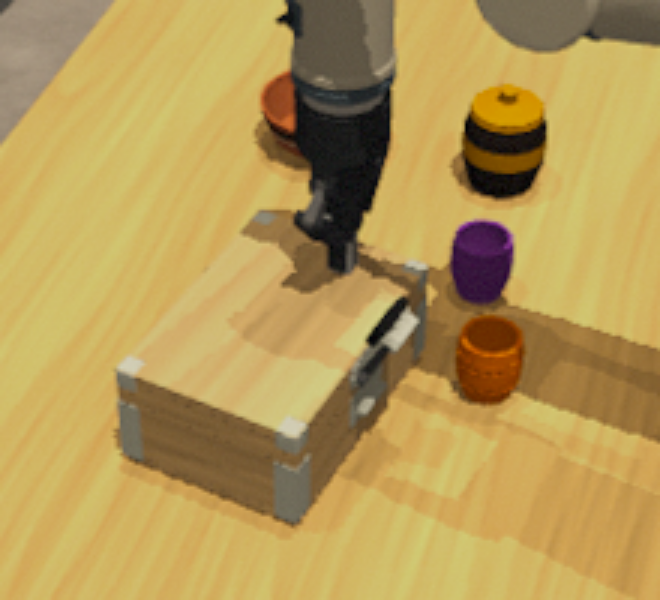

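Run:
```python
from m import *
v=np.load("v.npy")
for a in (2.8,2.6,2.4,2.2,2.0,1.8):print(a,((proj("scene",W(v,latpt(0,a,[[-18.5,0,-46],[-8.5,-22,-58],[-8.5,22,-58]])))-[240,130])*3).round(0).tolist())
print(((proj("scene",W(v,np.array([[-80,115,102],[-80,-115,102.],[80,115,102]])))-[240,130])*3).round(0).tolist())
```

```text
2.8 [[374.0, 309.0], [403.0, 290.0], [378.0, 324.0]]
2.6 [[386.0, 314.0], [416.0, 298.0], [391.0, 332.0]]
2.4 [[397.0, 320.0], [428.0, 308.0], [403.0, 341.0]]
2.2 [[407.0, 328.0], [438.0, 319.0], [413.0, 352.0]]
2.0 [[416.0, 337.0], [446.0, 330.0], [422.0, 364.0]]
1.8 [[423.0, 347.0], [451.0, 342.0], [427.0, 377.0]]
[[299.0, 433.0], [429.0, 260.0], [117.0, 365.0]]
```

Request:
drive_tool(targets="0 0 0.03 0 0 0;0 0.02 0.03 0 0 0;-0.005 0.025 0 0 0 0;-0.005 0.025 0 0 0 0;-0.005 0.008 -0.01 0 0 0;0 0 -0.02 0 0 0;0 0 0 0 0 0")

```text
time_s: 6.4
ee_pos: [524.3, -11.5, 128.2]
orientation: [0.005, 0.996, -0.085, -0.007]
ft_force: [-0.1, 0.3, -0.2]
width: -0.001
```

Request:
drive_tool(targets="-0.015 0.002 0 0 0 0;-0.015 0.002 0 0 0 0;-0.01 0.002 -0.001 0 0 0;-0.01 0.002 -0.002 0 0 0;-0.01 0.001 -0.003 0 0 0;-0.01 0.001 -0.004 0 0 0;-0.006 0.001 -0.005 0 0 0;0 0 0 0 0 0")

```text
time_s: 7.2
ee_pos: [444.5, -2.5, 110.5]
orientation: [0.006, 0.996, -0.087, -0.007]
ft_force: [0.9, 0.5, -1.0]
width: -0.0
```

Request:
drive_tool(targets="-0.003 0 -0.008 0 0 0;0 0 -0.01 0 0 0;0 0 -0.01 0 0 0;0 0 -0.01 0 0 0;0 0 -0.008 0 0 0;0 0 0 0 0 0")

```text
time_s: 7.8
ee_pos: [441.1, -2.5, 59.5]
orientation: [0.006, 0.996, -0.087, -0.008]
ft_force: [-0.3, -0.9, 0.4]
width: 0.001
```

Run:
```python
from workcell import get_image
import cv2
s=get_image("scene")[130:330,240:460]; cv2.imwrite("pics/a3.png",cv2.resize(s,None,fx=3,fy=3))
```

```text
(no output)
```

View pics/a3.png

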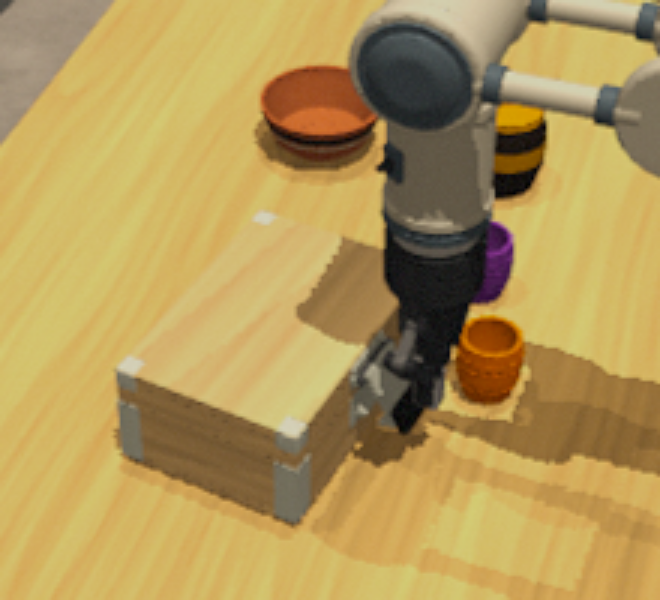

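Request:
drive_tool(targets="-0.01 0.001 0.003 0 0 0;-0.01 0.001 0 0 0 0;-0.008 0.001 0 0 0 0;0 0 -0.006 0 0 0;0 0 -0.008 0 0 0;0 0 0 0 0 0")

```text
time_s: 8.45
ee_pos: [412.7, 0.5, 48.6]
orientation: [0.006, 0.996, -0.087, -0.007]
ft_force: [-0.5, -0.9, 0.5]
width: -0.005
```

Request:
drive_tool(targets="0.01 -0.001 -0.002 0 0 0;0.01 -0.001 -0.002 0 0 0;0.01 -0.001 0 0 0 0;0.008 -0.001 0 0 0 0;0.004 -0.001 0 0 0 0")

```text
time_s: 8.95
ee_pos: [452.8, -3.9, 41.5]
orientation: [0.005, 0.996, -0.087, -0.012]
ft_force: [-14.1, 3.8, 4.4]
width: 0.001
```

Run:
```python
from workcell import get_image
import cv2
s=get_image("scene")[130:330,240:460]; cv2.imwrite("pics/a4.png",cv2.resize(s,None,fx=3,fy=3))
```

```text
(no output)
```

View pics/a4.png

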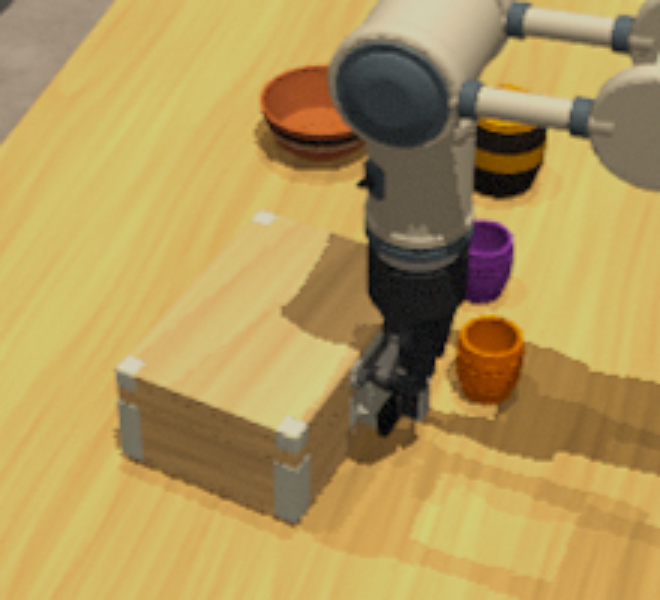

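Contact at −14 N, so the latch is at the ridge. I'll press further in.

Request:
drive_tool(targets="0.005 -0.001 0 0 0 0;0.006 -0.001 0 0 0 0;0.006 -0.001 0 0 0 0")

```text
time_s: 9.3
ee_pos: [458.2, -4.8, 39.5]
orientation: [0.004, 0.996, -0.086, -0.029]
ft_force: [-35.2, 5.1, 26.0]
width: -0.0
```

Request:
drive_tool(targets="0.003 0 0.002 0 0 0;0 0 0 0 0 0;0 0 0 0 0 0;-0.01 0.002 0 0 0 0;-0.02 0.003 0 0 0 0;-0.02 0 0.02 0 0 0;-0.02 0 0.04 0 0 0;-0.02 0 0.04 0 0 0;-0.02 0 0.04 0 0 0;-0.01 -0.03 0.02 0 0 0;0 -0.04 0.01 0 0 0;0 -0.04 0 0 0 0;0 -0.04 0 0 0 0;0 -0.03 0 0 0 0;0 0 0 0 0 0")

```text
time_s: 10.8
ee_pos: [327.7, -184.0, 218.7]
orientation: [0.008, 0.996, -0.083, -0.028]
ft_force: [-0.4, -0.9, -0.3]
width: 0.0
```

Run:
```python
from m import *
from workcell import get_image
s=get_image("scene");t=get_image("top")
v=np.load("v.npy")
print(((proj("scene",W(v,latpt(0,0,[[-18.5,0,-46],[-18.5,22,-34],[-18.5,22,-58]])))-[260,180])*6).round(0).tolist())
cv2.imwrite("pics/a5.png",cv2.resize(s[180:280,280:400],None,fx=6,fy=6,interpolation=cv2.INTER_CUBIC))
cv2.imwrite("pics/a6.png",t)
print(((proj("scene",W(v,latpt(0,0.15,[[-18.5,0,-46],[-18.5,22,-34],[-18.5,22,-58]])))-[280,180])*6).round(0).tolist())
print(((proj("scene",W(v,latpt(0,0,[[-18.5,0,-46],[-18.5,22,-34],[-18.5,22,-58]])))-[280,180])*6).round(0).tolist())
```

```text
[[668.0, 514.0], [645.0, 526.0], [643.0, 569.0]]
[[563.0, 513.0], [536.0, 525.0], [542.0, 570.0]]
[[548.0, 514.0], [525.0, 526.0], [523.0, 569.0]]
```

View pics/a5.png

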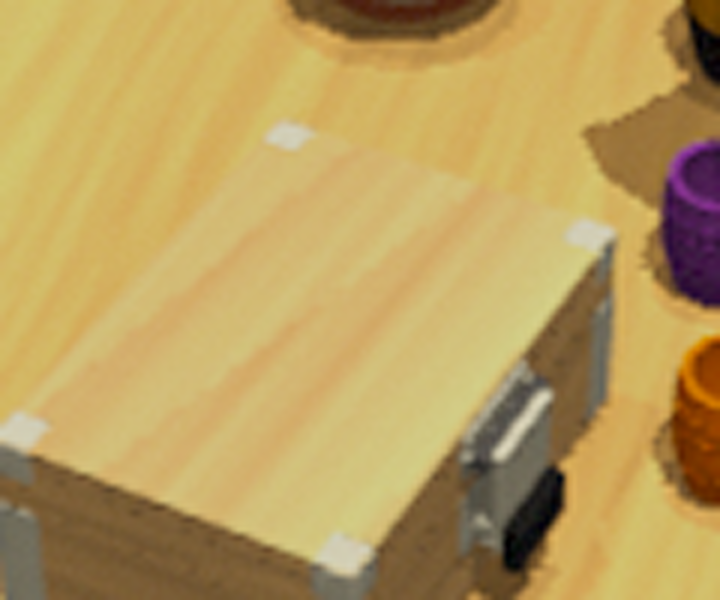

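View pics/a6.png

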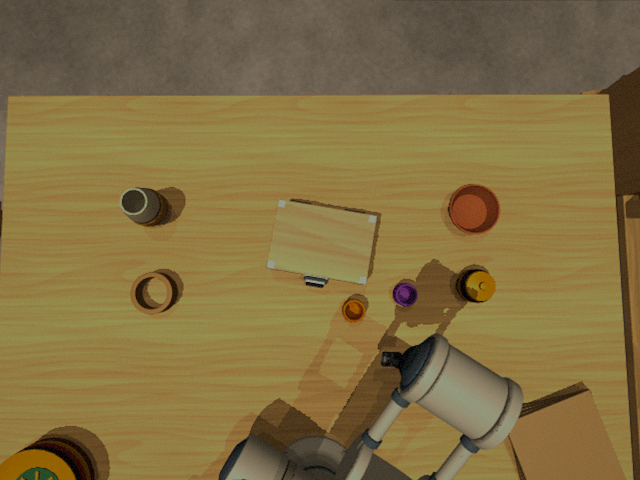

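Run:
```python
from m import *
from workcell import get_image
v=np.load("v.npy"); k=12
s=get_image("scene"); x0,y0=345,230
c0=cv2.resize(s[y0:y0+50,x0:x0+33],None,fx=k,fy=k,interpolation=cv2.INTER_CUBIC)
# local registration from lid front corners/lines: draw overlays a=0 green, .15 red
b=[[a,y,z] for a in(-8.5,-18.5) for y in(-22,22) for z in(-58,-34)]
o=[c0.copy()]
for a,col in((0,(0,255,0)),(.15,(0,0,255))):
    c=c0.copy(); q=((proj("scene",W(v,latpt(0,a,b)))-[x0,y0]+.5)*k).astype(int)
    for i in range(8):
        for m in(1,2,4):
            if not i&m: cv2.line(c,tuple(map(int,q[i])),tuple(map(int,q[i|m])),col,1)
    o.append(c)
cv2.imwrite("pics/a7.png",cv2.resize(cv2.hconcat(o),(790,int(600*790/1188))))
```

```text
(no output)
```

View pics/a7.png

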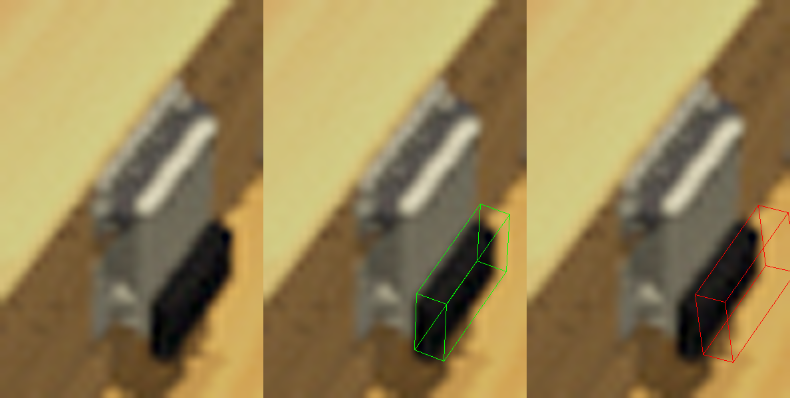

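Run:
```python
from workcell import ticket, trace
for n in("vase","bowl","tape","jar"): print(n,[(d["conf"],d["extent"]) for d in trace("top",n)[:2]])
print(ticket.sign_off())
```

```text
vase [(0.91, [118.2, 186.4, 168.9, 225.3])]
bowl [(0.92, [449.9, 181.5, 502.2, 235.8]), (0.41, [132.2, 269.5, 179.5, 315.2])]
tape [(0.68, [132.5, 270.8, 178.0, 317.7])]
jar [(0.76, [452.9, 269.8, 494.5, 306.6])]
the job is handed in; nothing more can be done
None
```

I pushed the lid shut with the closed fingertips on its outer face. I then swung the latch down over the front, pressed the pad inward until it went home, backed the arm clear and handed the job in after about 11 s of the 42 s.

**Lid:** the fingertip ended at z ≈ 102 mm, which is the shut height of the lid's top, and met a firm stop of about 28 N there. By my estimate from the arm's path the lid turned at about 0.7 rad/s or less near the end; its speed was not measured directly.

**Latch:** resistance was about 14 N at the ridge (tool at x = 453 mm). The pad then moved in to x = 458 mm, where I expected home to be, with the force at 35 N. In the last close-up the plate hangs vertical. The pad matches the outline I drew for home and does not match the one for 0.15 rad. It sits slightly inside the home outline, within the camera calibration error.

**Other things on the counter:** the vase, bowl, tape and jar came out within a few pixels of their first positions in the top view. In the pictures the orange and purple cups look unmoved too. At hand-in the force reading was near zero, so the arm was touching nothing.

**Not checked:** the six cups are hidden under the shut lid, so I could not look at them again. The fingers never reached inside the case.

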